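# Slide the diamond plate home under the hold-down spring

## Task

Get the bead-lapping plate ready for work: with the fingertips on top of it, press the diamond plate down hard onto its sprung platen and slide it along the holder, under the leaf spring, until it is fully home against the end stop, then take the fingers away and leave it held there by the spring. Nothing is to be picked up, the spring itself is not to be touched or pried up, and the other things on the bench stay where they are.

Things in the scene. Friction and masses are not known exactly. Their poses are not given: they have to be found in the camera images.
- holder: Lapping-plate holder screwed to the bench: grey base 230 mm long (its x), 104 wide, 10 thick. Origin: centre of the underside, on the bench; z up; +x is the way the plate slides home. Aluminium side rails 8 mm wide (inner faces at y = +-31.5 mm, tops 26 mm above the bench, x = -113 to +88 mm) guide the plate. The grey end block stands at the +x end, the other end is open.
- stop_face (a point): Middle of the end stop, the face of the end block that looks back along the track: 88 mm along the holder's x, 24 mm above the bench. The block is 79 mm wide and 26 mm long; with the spring's clamp bar and screws it is 47 mm high.
- plate: Steel diamond plate 120 (its x) x 60 x 8 mm, about 0.42 kg, loose on the platen, 1.5 mm play to each rail. Origin: centre of its underside; its x points the way it slides. The rear 74 mm of its top is gritty; the nose, left bare for the spring, and the underside are slick (friction about 0.1). Its nose starts 10 to 28 mm short of the lip; fully home its origin is at x = +28 mm of the holder.
- platen (a joint): How far the sprung platen (steel with two white runners) under the plate is pressed down, m: 0 at rest (plate's top 30 mm above the bench), 0.005 bottomed (25 mm). It stays level. The fingers must press with about 7 N to start it and 15 N to bottom it. At rest the plate's nose butts against the spring's lip; pressed down 3 mm or more it goes under, and sliding it then takes about 4 N.
- leaf: Leaf spring of steel strip 44 mm wide, clamped on the end block, reaching back over the track. Origin at its root: holder x = +92 mm, 38 mm above the bench. It slopes down to its lowest line at holder x = +48 mm (underside 23.5 mm up at rest), then turns up to the lip. It lifts as the plate goes under, bearing and dragging on the plate's top with about 2 to 6 N.
- leaf_lip (a point): Centre of the leaf spring's rolled lip edge (3 mm thick), its end nearest the arriving plate: at rest 34 mm along the holder's x and 28 mm above the bench; about 8 mm higher once the spring rides on the plate.
- crucible: White ceramic crucible standing on the bench, 58 mm across the rim, 50 mm high, to be left alone. Origin at the centre of its underside.
- bottle_neck: Amber glass bottle neck standing mouth up on the bench, 52 mm across the foot, 50 mm high, to be left alone. Origin at the centre of its underside.
- reamer: Bead reamer with a six-sided brass handle, 14 mm across flats, lying on the bench along its x, 148 mm long overall, to be left alone. Origin on the bench, 70 mm from the handle's butt end.
- tweezers_rest: Cork-lined steel tweezers rest, 80 x 38 mm, 21 mm high, with steel tweezers 135 mm long lying in it along its x, to be left alone. Origin at the centre of its underside.

How it is judged:
On the way:
1. the fingers press the plate down while its nose is going under the spring's lip (value of joint platen above 0.0015 m and contact force between the fingers and plate above 3 N and x of plate in the frame of holder between -0.025 and 0.024 m), for 0.04 s.
At the end, for the whole second after the job is handed in: The plate lies flat between the rails with its nose within 2.5 mm of the end stop, at rest, the leaf spring riding on its top and bearing on it with more than 1.5 N, and the fingers are clear (x of plate in the frame of holder between 0.0255 and 0.03 m and z of plate in the frame of holder between 0.015 and 0.0245 m and angle between the x axis of plate and the x axis of holder, either way round below 0.06 rad and angle between plate's own z axis and vertical below 0.06 rad and contact force between leaf and plate above 1.5 N and linear speed of plate below 0.01 m/s); the robot touches nothing.
It fails at once if the plate is lifted off the platen or tipped up (z of plate in the frame of holder above 0.03 m or angle between plate's own z axis and vertical above 0.15 rad).
It fails at once if the arm touches the leaf spring (contact force between the arm and leaf above 0.5 N).
It fails at once if the fingers touch the leaf spring (contact force between the fingers and leaf above 0.5 N).
It fails at once if a bystander is disturbed (distance of any of crucible, bottle_neck, reamer, tweezers_rest from where it was at the start of the episode above 0.02 m).
It also fails if it takes over 35 s, if anything falls off the work surface, if the arm or the gripper's body presses on something with over 40 N, if the wrist force passes 120 N, or if a joint passes its speed limit or range.

## Robot

A 7-joint arm with a two-finger parallel gripper is mounted at the origin on the work surface. World frame = base frame: x ahead of the robot, y to its left, z up, the work surface at z = 0. Lengths are in m, angles in rad, forces in N, time in s.
With the tool pointing down it reaches from about 0.4 to 0.85 m from the base axis. Payload 10.4 kg.
Tool frame: the origin (TCP) lies at the very end of the fingers, on their centre line; the grasp point (between the pads) lies 19 mm behind it (manip.pinch_z is the distance from the TCP to the grasp point, in m); z points along the fingers, y is the line along which they close (so a half turn about z gives the same grasp; the last joint's range is limited). The gripper opens to 85 mm and grips with 20 to 120 N. Pads are 22 mm wide; open, the fingers measure 114 mm over their backs; the gripper's body (76 mm by 85 mm) begins 54 mm behind the grasp point. The pads swing forward as they close: fully open they stand 13 mm farther back than shut.
Start: joints at [-1.23, 0.332, -0.065, 1.46, 0.022, 1.35, -0.088], TCP at [0.222, 0.584, 0.194] pointing down, gripper open.
Joint ranges: [-2.6, 2.6], [-0.5, 2.12], [-1.47, 1.34], [0.16, 2.42], [-1.27, 4.41], [0.06, 2.06], [-2.6, 2.6]. Speed limits (rad/s): [2.22, 2.22, 2.79, 2.79, 3.14, 3.14, 3.14].

## Interface

Orientations are given as a unit quaternion [x, y, z, w].
In Python, from workcell import manip gives the robot as it stands. The module is installed in compiled form; this text tells all that it offers.
- The arm moves only by the shell command python3 -m creep 'ROWS' [OPENING] [FORCE]. ROWS is a JSON object of lists of equal length, an entry for each row: "slide": the shift along the tool's x, y, z in m, a list of three; "twist": the turn about the tool's z in degrees. A call has 1 to 8 rows; each row shifts and turns the commanded pose from where the row before left it, along the tool's axes as they then stand; what a row does not reach is not made up. A row lasts 1/8 s, in which the tool goes at most 62.5 mm and 10.7 degrees, less where a joint would pass 70% of its speed; a pose out of reach is approached as far as the arm can. A call with a gripper value outside its range is refused whole. OPENING is the opening in per cent of the stroke, from 0 (shut) to 100 (fully open), set as the call begins (- or left out, the last holds). The fingers move at their own pace and stop on an object; FORCE is the grip in N (left out, the last holds). Time passes only in rows, so rows that do not move let the fingers close. It gives the time, the measured TCP pose, the force, the opening and the grip force at its end, in the units of the state.
- manip.get_obs(): the state, without advancing time (a new reading comes with each control period).
- manip.camera(name): name is "scene" or "top" or "wrist"; returns (picture, depth): 420x560x3 uint8, blue, green, red; 420x560 float32, m along the optical axis (not along the pixel's ray), 0 where there is no reading.
- manip.camera_params(name): a dict with "intrinsics" (3x3 intrinsics, pixels), "R" (3x3) and "t" (3): a world point X has camera coordinates R X + t. Camera axes: x right, y down, z forward; pixel columns grow to the right and rows downward; lengths in m; the calibration is good to about 2 mm. A picture is of the moment at which its call begins: read the wrist's pose just before it. camera_params takes no time and is no camera call; for the wrist camera it gives the pose at the moment of the call.
- manip.hand_in(): hands the job in; it is judged then, once.
The state is a dict: "clock": time; "joint_pos": joint angles; "joint_velocities": joint speeds; "tau": joint torques, N m; "position": TCP position; "ee_rot": TCP orientation; "ft_force": force on the tool from outside, world axes, zero at the start; "torque": the same for the moment, N m; "grip_width": opening from 0.0 (shut) to 1.0 (fully open); "grasp_force": force on a finger pad.
Only numpy, scipy, OpenCV 4.12 (cv2) and the standard library are available. Lean on these libraries where they do the work, as an engineer would, in place of code of your own. Each camera call takes 0.05 s, during which the arm holds its last target. There are 200 camera calls.

## Working session

There is one attempt and no reset: what is moved stays moved. The work goes in short steps, Python scripts to look and compute and a shell command to move; the robot and the scene stay as the last step left them, time stands still between calls to the robot, and variables do not carry over. Pictures are saved under pics/ and viewed, at most 10 in all, crops included, and the job is handed in when it is done.

```bash
mkdir -p pics; cat > h.py <<'E'
import numpy as np, cv2
from workcell import manip
from scipy.spatial.transform import Rotation as R
def snap(n,f):
    p=manip.camera_params(n); im,d=manip.camera(n); cv2.imwrite(f'pics/{f}.png',im); np.savez(f'pics/{f}.npz',d=d,K=p['intrinsics'],R=p['R'],t=p['t'])
def pt(f,u,v,z=None):
    q=np.load(f'pics/{f}.npz'); r=np.linalg.inv(q['K'])@[u,v,1.]; c=-q['R'].T@q['t']; w=q['R'].T@r
    s=(z-c[2])/w[2] if z is not None else np.median(q['d'][v-1:v+2,u-1:u+2])
    return c+s*w
E
python3 - <<'E'
from h import *
snap('top','top1'); snap('scene','sc1')
o=manip.get_obs(); print({k:np.round(v,3) for k,v in o.items()}); print(R.from_quat(o['ee_rot']).as_matrix().round(3))
E
```

```text
{'clock': np.float64(0.1), 'joint_pos': array([-1.23 ,  0.333, -0.065,  1.461,  0.022,  1.35 , -0.088]), 'joint_velocities': array([ 0.001, -0.   ,  0.001, -0.002,  0.001,  0.001, -0.001]), 'tau': array([ 1.0000e-03, -6.2674e+01,  4.9000e-02, -3.9243e+01,  1.6000e-02,
        7.0000e-03, -0.0000e+00]), 'position': array([0.222, 0.584, 0.193]), 'ee_rot': array([ 0.181,  0.984, -0.001, -0.   ]), 'ft_force': array([-0.034, -0.51 ,  0.611]), 'torque': array([0.006, 0.021, 0.04 ]), 'grasp_force': np.float64(0.0), 'grip_width': np.float64(1.002)}
[[-0.935  0.356 -0.   ]
 [ 0.356  0.935 -0.001]
 [-0.    -0.001 -1.   ]]
```

View pics/top1.png

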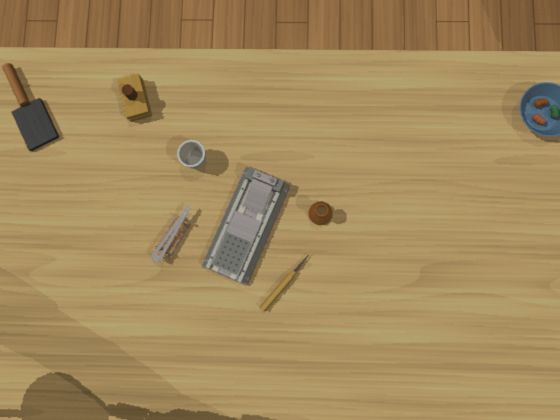

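View pics/sc1.png

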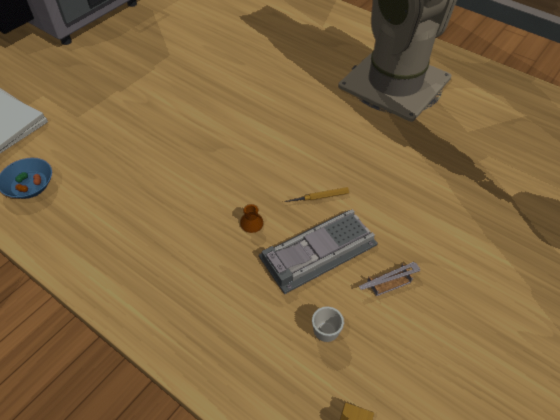

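The top view shows the holder centred near (247,225), with the end block at (265,178) and the gritty plate rear near (234,252). The crucible is at (191,153), the bottle neck at (320,212), the reamer at (285,283) and the tweezers at (172,236). I'll enlarge it next.

```bash
python3 - <<'E'
from h import *
im=cv2.imread('pics/top1.png')[160:290,195:300]
cv2.imwrite('pics/c1.png',cv2.resize(im,None,fx=4.5,fy=4.5,interpolation=cv2.INTER_CUBIC))
for u,v in [(247,225),(265,178),(234,252),(191,147),(320,212),(278,290),(172,236),(300,265),(207,265),(245,283)]: print(u,v,pt('top1',u,v).round(3))
E
```

```text
247 225 [0.583 0.144 0.029]
265 178 [0.679 0.109 0.044]
234 252 [0.527 0.168 0.03 ]
191 147 [0.748 0.27  0.021]
320 212 [ 0.617 -0.007 -0.001]
278 290 [0.452 0.077 0.013]
172 236 [0.557 0.299 0.024]
300 265 [0.504 0.033 0.008]
207 265 [0.499 0.223 0.025]
245 283 [0.464 0.146 0.009]
```

View pics/c1.png

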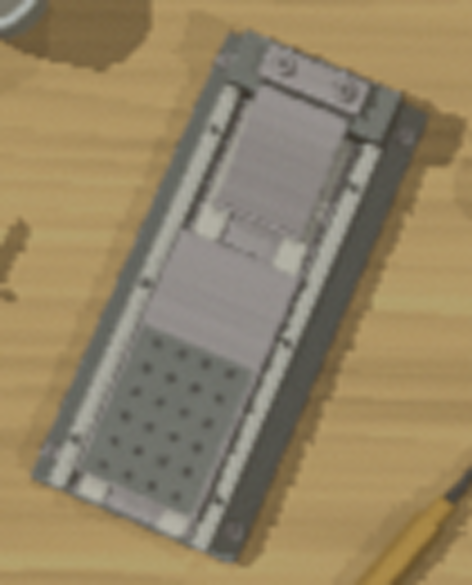

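The crop shows the rails running from (238,88) to (62,485) and from (372,145) to (207,540). The plate's nose edge runs (188,232) to (300,270), its rear edge (85,468) to (190,512), and the grit starts on the line (145,325) to (258,370).

```bash
python3 - <<'E'
from h import *
g=lambda x,y,z: pt('top1',195+x/4.5-.4,160+y/4.5-.4,z)
L=[g(238,88,.026),g(62,485,.026)];Rr=[g(372,145,.026),g(207,540,.026)]
for a in (L,Rr): d=a[0]-a[1]; print(np.linalg.norm(d),np.degrees(np.arctan2(d[1],d[0])))
N=[g(188,232,.03),g(300,270,.03)];B=[g(85,468,.03),g(190,512,.03)]
n=sum(N)/2;b=sum(B)/2;print('nose',n,'rear',b,np.linalg.norm(n-b),np.linalg.norm(N[0]-N[1]),np.degrees(np.arctan2(*(n-b)[1::-1])))
gr=(g(145,325,.03)+g(258,370,.03))/2; print('grit start',gr,np.linalg.norm(gr-b))
c=(L[0]+L[1]+Rr[0]+Rr[1])/4; print('rails mid (x=-12.5)',c)
lip=(g(222,205,.028)+g(300,238,.028))/2; print('lip',lip)
# tool x currently
print(manip.get_obs()['position'])
E
```

```text
0.19939759570599985 -21.743011419101173
0.19555239725656987 -20.966823166208755
nose [0.60267695 0.14070944 0.03      ] rear [0.49284775 0.18525569 0.03      ] 0.11851928617340912 0.05459121904726304 -22.07726334093225
grit start [0.55796784 0.15862429 0.03      ] 0.07035522262753388
rails mid (x=-12.5) [0.57473093 0.15090261 0.026     ]
lip [0.61677171 0.13352688 0.028     ]
[0.22227845 0.58375367 0.19341576]
```

```bash
python3 -m creep '{"slide":[[-0.027,-0.0174,0],[-0.027,-0.0174,0],[-0.027,-0.0174,0],[-0.027,-0.0174,0],[-0.027,-0.0174,0],[-0.027,-0.0174,0],[-0.027,-0.0174,0],[-0.027,-0.0174,0]],"twist":[0,0,0,0,0,0,0,0]}' 0 20
python3 -m creep '{"slide":[[-0.027,-0.0174,0],[-0.027,-0.0174,0],[-0.027,-0.0174,0],[-0.027,-0.0174,0],[-0.027,-0.0174,0],[-0.027,-0.0174,0],[-0.027,-0.0174,0],[0,0,0]],"twist":[0,0,0,0,0,0,0,0]}'
python3 - <<'E'
from h import *
snap('wrist','w1');o=manip.get_obs();print(o['position'],o['ft_force'],o['grip_width'],R.from_quat(o['ee_rot']).as_matrix().round(3))
E
```

```text
clock: 1.1
position: [0.3751, 0.3761, 0.1938]
ee_rot: [0.181, 0.984, -0.0, -0.0]
ft_force: [0.3, -0.1, 0.3]
grip_width: -0.001
grasp_force: 0.0
clock: 2.1
position: [0.5091, 0.1934, 0.1938]
ee_rot: [0.183, 0.983, -0.001, 0.0]
ft_force: [-0.3, -0.1, -0.1]
grip_width: -0.001
grasp_force: 0.0
[0.50815631 0.19522846 0.19374907] [ 0.26068853  0.60147948 -0.51190856] -0.0003112778125319276 [[-0.934  0.358 -0.001]
 [ 0.358  0.934 -0.   ]
 [ 0.    -0.001 -1.   ]]
```

View pics/w1.png

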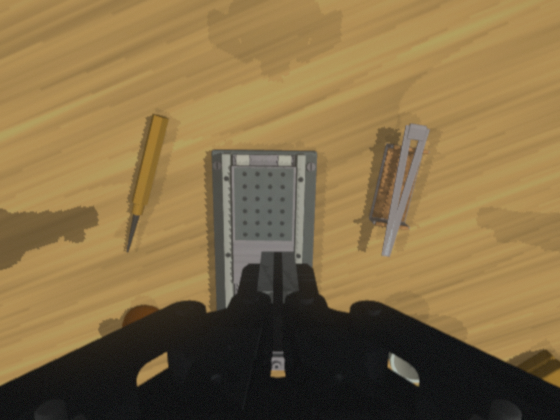

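The wrist view shows the holder's rear edge at v≈150 from u 211 to 317. The plate's rear edge is at v≈166 from u 232 to 297, and the grit ends at v≈240. The track is well aligned with tool x.

```bash
python3 - <<'E'
from h import *
f=lambda u,v,z: pt('w1',u,v,z)
r=[f(232,166,.03),f(297,166,.03)];g=[f(232,240,.03),f(297,240,.03)]
rm=sum(r)/2;gm=sum(g)/2
print(rm,gm,np.linalg.norm(rm-gm),np.linalg.norm(r[0]-r[1]),np.degrees(np.arctan2(*(gm-rm)[1::-1])))
e=[f(211,151,.01),f(317,151,.01)];em=sum(e)/2;print('rear base',em,np.linalg.norm(e[0]-e[1]))
a=np.radians(-21.5);u=np.array([np.cos(a),np.sin(a),0]);w=np.array([-u[1],u[0],0])
H=np.array([.5864,.1463,0])
for n,p in dict(rear=rm,grit=gm,base=em,tcp=manip.get_obs()['position']).items(): print(n,(p-H)@u,(p-H)@w)
E
```

```text
[0.4909521  0.18700976 0.03      ] [0.55914547 0.15994175 0.03      ] 0.07336901856253296 0.060777980479437235 -21.649631054785523
rear base [0.47960637 0.19019578 0.01      ] 0.10376372241974074
rear -0.10372658033752155 0.0028953081625355654
grit -0.03035781197117005 0.0027037011846683533
base -0.11545052821649149 0.0017014115398004555
tcp -0.09073164960807444 0.016847491398499698
```

```bash
python3 -m creep '{"slide":[[-0.011,-0.007,0.02],[-0.011,-0.0074,0.03],[0,0,0.03],[0,0,0.03],[0,0,0.03],[0,0,0.01],[0,0,0],[0,0,0]],"twist":[0.6,0,0,0,0,0,0,0]}'
python3 - <<'E'
from h import *
o=manip.get_obs();a=np.radians(-21.6);u=np.array([np.cos(a),np.sin(a),0]);w=np.array([-u[1],u[0],0])
p=o['position']-np.array([.5864,.1463,0]);print(p@u,p@w,p[2],R.from_quat(o['ee_rot']).as_matrix()[:,0])
E
```

```text
clock: 3.15
position: [0.524, 0.1753, 0.0453]
ee_rot: [0.186, 0.983, 0.001, 0.001]
ft_force: [0.1, -0.4, -0.3]
grip_width: 0.004
grasp_force: 0.0
-0.06870083889271833 0.004025012007728302 0.04534126842889214 [-0.93089049  0.36529678 -0.00107632]
```

```bash
python3 -m creep '{"slide":[[0,0,0.006],[0,-0.001,0.004],[0,0,0.003],[0,0,0.002],[0,0,0.002],[0,0,0]],"twist":[0,0,0,0,0,0]}'
python3 -m creep '{"slide":[[0,0,0.002],[0,0,0.002],[0,0,0],[0,0,0]],"twist":[0,0,0,0]}'
```

```text
clock: 3.9
position: [0.5229, 0.1738, 0.027]
ee_rot: [0.186, 0.983, -0.0, -0.0]
ft_force: [0.3, -0.2, 0.5]
grip_width: 0.002
grasp_force: 0.0
clock: 4.4
position: [0.523, 0.1738, 0.0231]
ee_rot: [0.186, 0.983, 0.0, -0.0]
ft_force: [0.2, -0.2, -0.1]
grip_width: 0.001
grasp_force: 0.0
```

```bash
python3 - <<'E'
from h import *
snap('wrist','w2');snap('scene','s2');a=cv2.imread('pics/s2.png')[190:310,240:400];b=cv2.imread('pics/w2.png')
a=cv2.resize(a,(480,360),interpolation=cv2.INTER_CUBIC);b=cv2.resize(b[100:400,150:410],(312,360))
cv2.imwrite('pics/m2.png',np.hstack([a,b]))
E
```

```text
(no output)
```

View pics/m2.png

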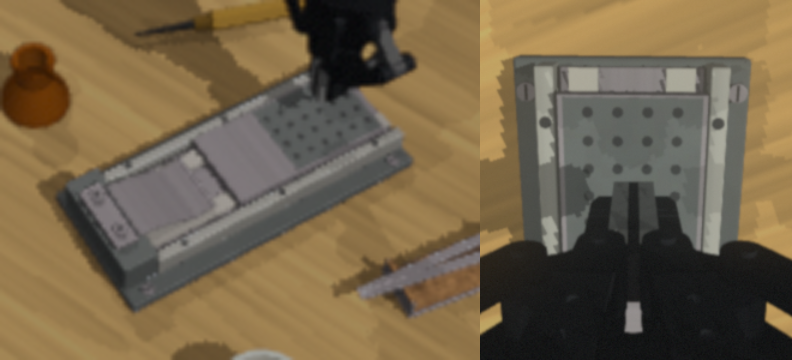

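The scene crop shows the fingertip at about (325,95), over the gritty rear. The wrist crop shows it at (633,183), centred on the plate with no visible contact. I'll check the gap with depth.

```bash
python3 - <<'E'
from h import *
# crop wrist: u=150+(x-480)*260/312, v=100+y*300/360
for x,y in [(633,150),(633,175),(622,190),(645,190),(622,205),(645,205),(690,170)]:
    u,v=round(150+(x-480)/1.2),round(100+y/1.2); print(x,y,u,v,pt('w2',u,v).round(4))
print(manip.get_obs()['position'])
E
```

```text
633 150 278 225 [0.5124 0.1783 0.0311]
633 175 278 246 [0.5225 0.1744 0.0313]
622 190 268 258 [0.511  0.1748 0.0725]
645 190 288 258 [0.514  0.1818 0.072 ]
622 205 268 271 [0.5109 0.1751 0.0846]
645 205 288 271 [0.5138 0.1815 0.0838]
690 170 325 242 [0.529  0.1968 0.0314]
[0.52301813 0.17388413 0.02318278]
```

```bash
python3 - <<'E'
from h import *
for u in (270,286):
  for v in range(240,264,2): print(u,v,pt('w2',u,v).round(4))
for v in range(196,240,3):print([int(1000*pt('s2',u,v)[2]) for u in range(335,375,2)])
E
```

```text
270 240 [0.5182 0.1718 0.031 ]
270 242 [0.5192 0.1714 0.031 ]
270 244 [0.5202 0.171  0.031 ]
270 246 [0.5212 0.1706 0.0308]
270 248 [0.5221 0.1702 0.0311]
270 250 [0.5229 0.1699 0.0314]
270 252 [0.5114 0.1753 0.0659]
270 254 [0.5112 0.1754 0.0685]
270 256 [0.5111 0.1755 0.0709]
270 258 [0.5111 0.1756 0.073 ]
270 260 [0.5111 0.1756 0.0748]
270 262 [0.5112 0.1756 0.0765]
286 240 [0.521  0.1792 0.0313]
286 242 [0.522  0.1788 0.0311]
286 244 [0.5229 0.1784 0.0313]
286 246 [0.5241 0.178  0.0308]
286 248 [0.525  0.1776 0.031 ]
286 250 [0.5258 0.1773 0.0317]
286 252 [0.5135 0.1813 0.0664]
286 254 [0.5136 0.1812 0.0682]
286 256 [0.5135 0.1812 0.0706]
286 258 [0.5136 0.1811 0.0721]
286 260 [0.5135 0.1811 0.0744]
286 262 [0.5134 0.1811 0.0763]
[1, 113, 118, 133, 139, 142, 141, 161, 165, 165, 164, 167, 173, 177, 180, 180, 177, 173, 174, 1]
[-1, 4, 113, 124, 132, 131, 132, 151, 157, 158, 158, 160, 166, 171, 175, 175, 169, 167, 165, 0]
[1, 0, 0, 0, 118, 122, 134, 141, 147, 146, 148, 153, 159, 163, 166, 166, 165, 163, 0, 0]
[1, -1, 0, 0, 107, 113, 128, 134, 138, 133, 138, 142, 144, 119, 2, 159, 15
[... 221 characters left out ...]
, 99, 102, 112, 118, 127, 131, 137, 142, 148, 153, 153, 150, 150]
[10, 24, 25, 26, 74, 80, 84, 86, 91, 108, 111, 118, 125, 129, 135, 141, 146, 145, 1, 0]
[26, 29, 30, 31, 63, 71, 75, 76, 79, 74, 65, 29, 19, 1, -1, 0, 0, 0, 0, 0]
[30, 29, 29, 29, 29, 30, 63, 68, 35, 30, 31, 30, 28, 20, 1, 0, -1, 0, 0, -1]
[29, 29, 30, 29, 29, 31, 31, 31, 30, 28, 28, 31, 30, 30, 20, 0, 0, 0, 0, 0]
[30, 30, 30, 29, 30, 30, 30, 29, 30, 30, 29, 29, 30, 29, 30, 29, 21, 1, 0, 0]
[31, 30, 30, 29, 30, 30, 30, 29, 31, 30, 30, 31, 30, 30, 30, 30, 28, 20, 0, 0]
[30, 31, 31, 28, 29, 30, 29, 30, 31, 31, 31, 29, 30, 30, 28, 28, 26, 26, 23, 23]
[29, 29, 30, 31, 31, 30, 31, 30, 30, 29, 29, 28, 26, 26, 26, 25, 24, 22, 17, 12]
```

Both cameras put the real fingertip about 33 mm above the plate, so the reported TCP z reads roughly 40 mm low, while x and y agree. I'll descend by force and not rely on z.

```bash
python3 -m creep '{"slide":[[0,0,0.006],[0,0,0.006],[0,0,0.006],[0,0,0.004],[0,0,0],[0,0,0]],"twist":[0,0,0,0,0,0]}'
python3 - <<'E'
from h import *
snap('wrist','w3')
for v in range(244,266,2): print(v,pt('w3',270,v).round(4))
E
```

```text
clock: 5.25
position: [0.5231, 0.1738, 0.0012]
ee_rot: [0.186, 0.983, 0.0, 0.0]
ft_force: [-1.0, -0.4, 0.1]
grip_width: -0.0
grasp_force: 0.0
244 [0.5128 0.1745 0.0308]
246 [0.5137 0.1742 0.0309]
248 [0.5145 0.1738 0.0309]
250 [0.5151 0.1736 0.0316]
252 [0.5114 0.1753 0.0442]
254 [0.5114 0.1754 0.0464]
256 [0.5112 0.1755 0.049 ]
258 [0.5113 0.1755 0.0508]
260 [0.5112 0.1756 0.053 ]
262 [0.5114 0.1756 0.0545]
264 [0.5116 0.1755 0.0558]
```

Confirmed: the tip is about 12 mm above the plate.

```bash
python3 -m creep '{"slide":[[0,0,0.004],[0,0,0.004],[0,0,0.001],[0,0,0.001],[0,0,0]],"twist":[0,0,0,0,0]}'
python3 -m creep '{"slide":[[0,0,0.001],[0,0,0.001],[0,0,0.001],[0,0,0]],"twist":[0,0,0,0]}'
```

```text
clock: 5.92
position: [0.5235, 0.1741, -0.0083]
ee_rot: [0.186, 0.983, 0.0, 0.0]
ft_force: [-0.9, -0.4, 6.4]
grip_width: -0.001
grasp_force: 3.5
clock: 6.42
position: [0.524, 0.1743, -0.0108]
ee_rot: [0.186, 0.983, 0.001, 0.001]
ft_force: [-1.9, -0.9, 10.5]
grip_width: 0.001
grasp_force: 5.5
```

```bash
python3 -m creep '{"slide":[[0,0,0.001],[0,0,0.001],[0,0,0.001],[0,0,0.001],[0,0,0]],"twist":[0,0,0,0,0]}'
```

```text
clock: 7.05
position: [0.5254, 0.1744, -0.0124]
ee_rot: [0.186, 0.982, 0.001, 0.002]
ft_force: [-7.9, -3.9, 34.5]
grip_width: -0.004
grasp_force: 17.2
```

```bash
python3 -m creep '{"slide":[[-0.004,0,0],[-0.006,0,0],[-0.006,0,0],[-0.006,0,0],[-0.006,0,0],[-0.006,0,0],[-0.002,0,0],[0,0,0]],"twist":[0,0,0,0,0,0,0,0]}'
python3 - <<'E'
from h import *
snap('top','t4');snap('wrist','w4');snap('scene','s4')
a=cv2.resize(cv2.imread('pics/t4.png')[160:290,195:300],None,fx=3.5,fy=3.5,interpolation=cv2.INTER_CUBIC)
b=cv2.resize(cv2.imread('pics/w4.png')[60:400,140:420],(374,455))
cv2.imwrite('pics/m4.png',np.hstack([a,b]))
E
```

```text
clock: 8.05
position: [0.5593, 0.1607, -0.0122]
ee_rot: [0.187, 0.982, 0.001, 0.002]
ft_force: [-6.1, -3.9, 31.1]
grip_width: -0.0
grasp_force: 16.0
```

View pics/m4.png

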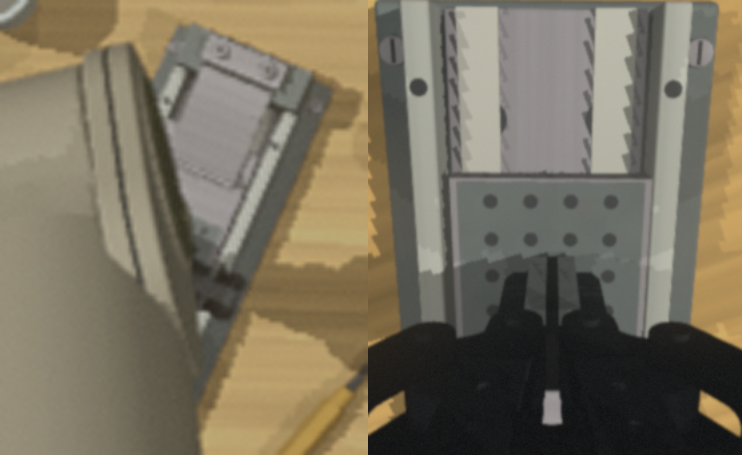

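The plate has followed the fingers: the top crop shows no gap between plate and lip near (215,170), and the wrist crop shows its rear edge at (550,177).

```bash
cat >> h.py <<'E'
def rear(f,v,z):
    a=np.radians(-21.6);u=np.array([np.cos(a),np.sin(a),0])
    return (pt(f,276,v,z)-np.array([.5864,.1463,0]))@u
E
python3 - <<'E'
from h import *
print(rear('w4',192,.025)+.06, rear('w4',61,.01), [pt('w4',276,v).round(4)[2] for v in (196,205)])
d=np.load('pics/w4.npz')['d'];print(d[186:200,250].round(4))
E
python3 -m creep '{"slide":[[-0.004,0,0],[-0.005,0,0],[-0.005,0,0],[-0.005,0,0],[-0.005,0,0],[-0.002,0,0],[0,0,0]],"twist":[0,0,0,0,0,0,0]}'
```

```text
-0.005304170277199288 -0.11549875850986221 [np.float64(0.0263), np.float64(0.0262)]
[0.1557 0.1569 0.1542 0.1522 0.1501 0.1487 0.1468 0.1458 0.146  0.1456
 0.1464 0.1459 0.1455 0.1464]
clock: 9.07
position: [0.5834, 0.151, -0.0122]
ee_rot: [0.187, 0.982, 0.001, 0.002]
ft_force: [-6.4, -3.6, 30.7]
grip_width: -0.001
grasp_force: 15.2
```

```bash
python3 -m creep '{"slide":[[-0.002,0,0],[-0.002,0,0],[-0.002,0,0],[0,0,0]],"twist":[0,0,0,0]}'
python3 -m creep '{"slide":[[-0.001,0,0],[-0.001,0,0],[-0.001,0,0],[0,0,0]],"twist":[0,0,0,0]}'
python3 - <<'E'
from h import *
snap('wrist','w5'); d=np.load('pics/w5.npz')['d']
for u in (245,295): print(d[175:215,u].round(3))
E
```

```text
clock: 9.57
position: [0.5888, 0.1488, -0.0122]
ee_rot: [0.186, 0.982, 0.001, 0.002]
ft_force: [-6.1, -2.8, 30.8]
grip_width: 0.0
grasp_force: 15.2
clock: 10.07
position: [0.5888, 0.1488, -0.0123]
ee_rot: [0.186, 0.983, 0.001, -0.001]
ft_force: [-19.5, -1.8, 40.4]
grip_width: -0.001
grasp_force: 20.7
[0.155 0.155 0.155 0.155 0.155 0.155 0.155 0.155 0.155 0.154 0.154 0.156
 0.155 0.154 0.152 0.151 0.147 0.146 0.146 0.146 0.146 0.146 0.146 0.145
 0.146 0.147 0.148 0.147 0.147 0.147 0.147 0.147 0.146 0.148 0.148 0.149
 0.148 0.148 0.147 0.148]
[0.154 0.154 0.156 0.155 0.156 0.155 0.156 0.154 0.156 0.155 0.155 0.156
 0.155 0.156 0.152 0.151 0.148 0.147 0.145 0.146 0.146 0.147 0.147 0.146
 0.147 0.146 0.147 0.148 0.147 0.147 0.147 0.147 0.148 0.148 0.147 0.148
 0.147 0.147 0.148 0.147]
```

The stop has been reached: the axial force jumped with no further motion, and the rear edge is still at the same pixel row, so nothing slipped. I'll relieve the axial load, lift straight up, and check.

```bash
python3 -m creep '{"slide":[[0.001,0,0],[0,0,-0.003],[0,0,-0.003],[0,0,-0.004],[0,0,-0.006],[0,0,-0.015],[0,0,-0.03],[0,0,-0.03]],"twist":[0,0,0,0,0,0,0,0]}'
python3 -m creep '{"slide":[[0.03,0,-0.03],[0.04,0,-0.02],[0.04,0,0],[0.02,0,0],[0,0,0]],"twist":[0,0,0,0,0]}'
python3 - <<'E'
from h import *
snap('wrist','w6');snap('scene','s6');snap('top','t6')
a=cv2.resize(cv2.imread('pics/s6.png')[190:310,240:400],(440,330),interpolation=cv2.INTER_CUBIC)
b=cv2.resize(cv2.imread('pics/t6.png')[160:290,195:300],(267,330),interpolation=cv2.INTER_CUBIC)
cv2.imwrite('pics/m6.png',np.hstack([a,b]))
E
```

```text
clock: 11.12
position: [0.5881, 0.1481, 0.0767]
ee_rot: [0.186, 0.983, 0.0, 0.0]
ft_force: [-0.2, 0.6, -0.4]
grip_width: -0.001
grasp_force: 0.0
clock: 11.75
position: [0.4664, 0.1965, 0.1261]
ee_rot: [0.185, 0.983, 0.001, 0.0]
ft_force: [0.8, -0.1, -0.2]
grip_width: 0.004
grasp_force: 0.0
```

View pics/m6.png

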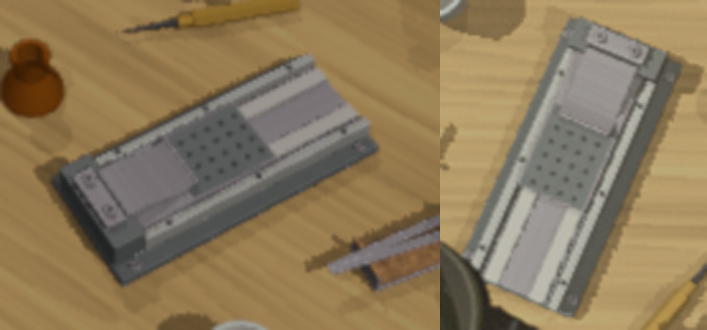

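View pics/w6.png

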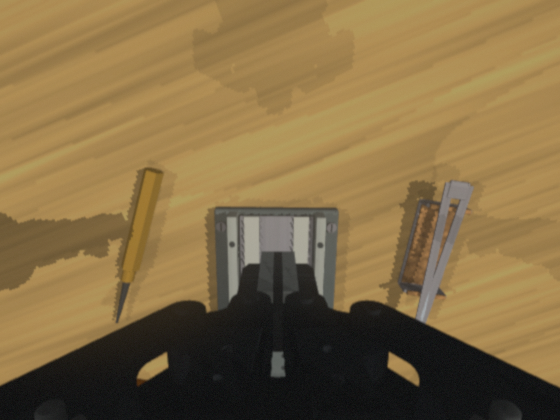

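The plate now lies under the leaf, with its rear edge in the top crop running about (525,192) to (583,212). I'll do a quick numeric check of how far home it is.

```bash
python3 - <<'E'
from h import *
a=np.radians(-21.6);u=np.array([np.cos(a),np.sin(a),0]);H=np.array([.5864,.1463,0])
g=lambda x,y,z: pt('t6',195+(x-440)/2.543-.4,160+y/2.538-.4,z)
r=[g(525,192,.029),g(583,212,.029)];print('plate x',(sum(r)/2-H)@u+.06)
# depth profile along track centre, scene cam
q=np.load('pics/s6.npz')
for f in('s1','s6') if 0 else ('sc1','s6'):
  q=np.load(f'pics/{f}.npz');w=np.array([-u[1],u[0],0]);out=[]
  for y in (-.012,.017):
    prev=[]
    for x in np.arange(-.115,.0,.002):
      X=H+x*u+(y+.0025)*w+[0,0,.025];c=q['R']@X+q['t'];p=q['K']@c/c[2]
      P=pt(f,int(round(p[0])),int(round(p[1])));prev.append((round(1000*float((P-H)@u)),round(1000*P[2])))
    print(f,prev[::1])
E
```

```text
plate x 0.024640394114968628
sc1 [(-130, -1), (-128, -1), (-113, 20), (-113, 20), (-109, 21), (-103, 28), (-100, 30), (-98, 30), (-97, 30), (-95, 30), (-91, 31), (-91, 31), (-88, 30), (-86, 30), (-84, 31), (-83, 30), (-81, 31), (-78, 30), (-76, 30), (-74, 30), (-72, 31), (-71, 29), (-67, 32), (-64, 32), (-64, 32), (-61, 32), (-60, 31), (-58, 30), (-55, 30), (-55, 30), (-52, 31), (-50, 32), (-47, 30), (-47, 30), (-45, 30), (-41, 32), (-40, 31), (-37, 31), (-37, 31), (-35, 30), (-32, 30), (-30, 30), (-28, 31), (-27, 31), (-25, 31), (-22, 30), (-20, 30), (-18, 31), (-17, 30), (-15, 30), (-12, 30), (-10, 30), (-9, 30), (-7, 30), (-5, 30), (-2, 30), (0, 30), (1, 30)]
sc1 [(-130, -1), (-126, 0), (-126, 0), (-110, 22), (-108, 23), (-103, 29), (-101, 29), (-99, 29), (-96, 29), (-94, 29), (-94, 29), (-91, 29), (-89, 29), (-85, 30), (-84, 30), (-84, 30), (-80, 31), (-79, 29), (-75, 30), (-75, 30), (-73, 30), (-70, 30), (-68, 30), (-66, 31), (-65, 31), (-63, 30), (-60, 30), (-58, 31), (-57, 30), (-55, 29), (-53, 30), (-50, 31), (-48, 31), (-47, 30), (-45, 30), (-42, 30), (-40, 30), (-40, 30), (
[... 794 characters left out ...]
, (-9, 30), (-7, 30), (-5, 30), (-2, 30), (0, 30), (1, 30)]
s6 [(-129, 1), (-126, 1), (-126, 1), (-111, 21), (-110, 20), (-108, 20), (-106, 21), (-103, 22), (-100, 22), (-98, 22), (-98, 22), (-95, 22), (-93, 21), (-90, 22), (-88, 22), (-88, 22), (-85, 22), (-83, 22), (-79, 22), (-79, 22), (-77, 22), (-74, 21), (-73, 21), (-72, 21), (-70, 20), (-68, 21), (-65, 21), (-63, 21), (-61, 21), (-60, 21), (-58, 21), (-55, 21), (-53, 20), (-51, 22), (-49, 22), (-45, 22), (-44, 21), (-44, 21), (-40, 24), (-38, 24), (-32, 29), (-30, 29), (-30, 29), (-27, 30), (-25, 30), (-22, 29), (-20, 31), (-19, 30), (-17, 29), (-15, 30), (-12, 31), (-10, 31), (-9, 31), (-7, 30), (-6, 29), (-3, 30), (-1, 30), (2, 30)]
```

```bash
python3 -m creep '{"slide":[[-0.025,0,-0.01],[-0.03,0,-0.01],[-0.03,0,0],[-0.03,0,0],[-0.01,0,0],[0,0,0],[0,0,0]],"twist":[0,0,0,0,0,0,0]}' | head -2
python3 - <<'E'
from h import *
snap('wrist','w7'); a=cv2.imread('pics/w7.png')[90:290,180:380]; cv2.imwrite('pics/m7.png',cv2.resize(a,(600,600),interpolation=cv2.INTER_CUBIC))
E
```

```text
clock: 12.78
position: [0.5827, 0.1506, 0.145]
```

View pics/m7.png

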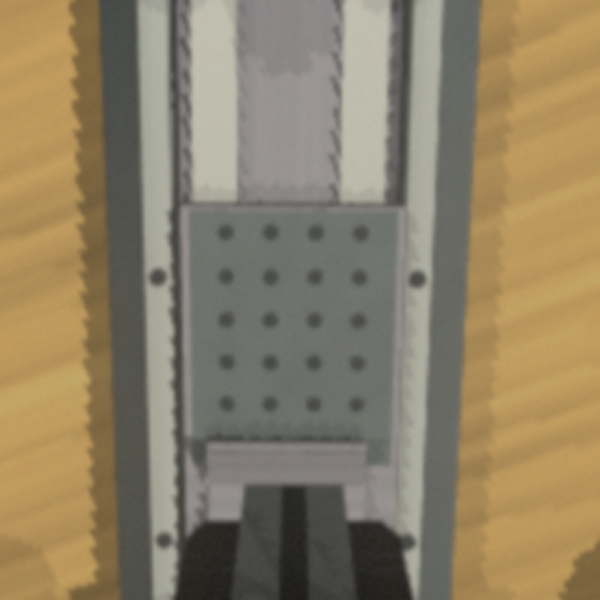

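The crop shows the plate's rear edge at y=206, the rail screws at y=278 and 541, the grit end at y≈464, and the leaf's lip edge at y≈443. The plate is square in the track with the spring on top.

```bash
python3 - <<'E'
from h import *
im=cv2.imread('pics/w7.png');cv=im[:60,225].astype(int)
d=np.load('pics/w7.npz')['d'];print([(v,round(float(pt('w7',224,v)[2]),3)) for v in range(1,50,3)])
print('plate x rear',rear('w7',158.5,.029)+.06,'grit end',rear('w7',244.5,.029)-.014)
for y in (278,541): print('screw',rear('w7',90+y/3-.3,.026))
# same screws in top1: crop(4.5) left (147,283)?,(215,128); right (286,343),(354,187)
a=np.radians(-21.6);u=np.array([np.cos(a),np.sin(a),0]);H=np.array([.5864,.1463,0])
for x,y in [(147,283),(215,128),(286,343),(354,187),(75,438),(220,500)]: print((pt('top1',195+x/4.5-.4,160+y/4.5-.4,.026)-H)@u)
E
```

```text
[(1, 0.0), (4, 0.001), (7, 0.001), (10, 0.001), (13, 0.001), (16, 0.0), (19, 0.001), (22, 0.002), (25, 0.001), (28, 0.001), (31, 0.001), (34, 0.001), (37, 0.001), (40, 0.001), (43, 0.001), (46, 0.001), (49, 0.001)]
plate x rear 0.027043591741505273 grit end 0.026321517771074658
screw -0.01294022649118511
screw 0.06530099304117205
-0.013354295400388572
0.06510835850358551
-0.01393597046449512
0.06449822552055072
-0.09109889440716117
-0.09099749100067928
```

```bash
python3 -c "
from workcell import manip
print(manip.hand_in())"
```

```text
the job is handed in; nothing more can be done
None
```

The plate is pressed under the leaf spring and home against the end stop: its origin measures about 27 mm along the holder, against 28 mm for fully home. The fingers are clear and the job is handed in, but the hand-in gave no verdict.

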